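# Load the token boxes into the UV disinfecting drawer and start it

### The arm

A 6-joint arm with a two-finger parallel gripper is mounted at the origin on the work surface. World frame = base frame: x ahead of the robot, y to its left, z up, the work surface at z = 0. Lengths are in m, angles in rad, forces in N, time in s.
With the tool pointing down it reaches from about 0.425 to 0.95 m from the base axis. Payload 14.7 kg.
Tool frame: the origin (TCP) lies midway between the tips of the shut fingers; the grasp point (between the pads) lies 19 mm behind it; z points along the fingers, y is the line along which they close (so a half turn about z gives the same grasp; the last joint's range is limited). The gripper opens to 85 mm and grips with 20 to 120 N. Pads are 22 mm wide; open, the fingers measure 114 mm over their backs; the gripper's body (76 mm by 85 mm) begins 54 mm behind the grasp point. The pads swing forward as they close: fully open they stand 13 mm farther back than shut.
Start: joints at [1.093, 0.48, 1.596, -0, 1.065, -0.047], TCP at [0.271, 0.591, 0.231] pointing down, gripper open.
Joint ranges: [-2.75, 2.75], [-0.82, 2.05], [0.23, 2.67], [-1.56, 4.7], [0.09, 2.69], [-2.92, 2.92]. Speed limits (rad/s): [1.89, 1.89, 2.39, 3.01, 3.01, 3.01].

### API

Orientations are given as a 3x3 rotation matrix whose columns are the frame's x, y, z axes.
In Python, from plant import r gives the robot as it stands. The module is installed in compiled form; this text tells all that it offers.
- The arm moves only by the shell command python3 -m pendant 'ROWS' [FORCE]. ROWS is JSON, a list of rows, each a list of 7 numbers: the turn, a rotation vector about the tool's x, y, z in units of 0.12 rad (1.0 is 0.12 rad), then the shift along the tool's x, y, z in units of 20 mm (1.0 is 20 mm), then the opening, from 0 (shut) to 1 (fully open). A call has 1 to 8 rows; each row shifts and turns the commanded pose from where the row before left it, along the tool's axes as they then stand; what a row does not reach is not made up. A row lasts 1/10 s, in which the tool goes at most 50 mm and 8.59 degrees, less where a joint would pass 70% of its speed; a pose out of reach is approached as far as the arm can. A call with a number of a shift or a turn outside -1 to 1 is refused whole. A call with a gripper value outside its range is refused whole. The fingers move at their own pace and stop on an object; FORCE is the grip in N (left out, the last holds). Time passes only in rows, so rows that do not move let the fingers close. It gives the time, the measured TCP pose, the force, the opening and the grip force at its end, in the units of the state.
- r.read_state(): the state, without advancing time (a new reading comes with each control period).
- r.camera(name): name is "scene" or "top" or "wrist"; returns a dict with "pixels" (420x560x3 uint8, red, green, blue), "K" (3x3 intrinsics, pixels), "origin" and "orientation" of the camera in the world; the wrist camera has in their place "tool_from_camera" (4x4, takes a point from camera to tool coordinates, whose origin is the TCP and whose axes are the flange's). Camera axes: x right, y down, z forward; pixel columns grow to the right and rows downward; lengths in m; the calibration is good to about 2 mm. The wrist camera is an equidistant fisheye: a pixel r from the principal point sees the ray r / f radians off the axis. A picture is of the moment at which its call begins: read the wrist's pose just before it. There is no depth.
- r.job_done(): hands the job in; it is judged then, once.
The state is a dict: "clock": time; "joints": joint angles; "dq": joint speeds; "effort": joint torques, N m; "tcp_pos": TCP position; "orientation": TCP orientation; "ft_force": force on the tool from outside, world axes, zero at the start; "moment": the same for the moment, N m; "finger_gap": finger opening in m; "finger_force": force on a finger pad.
Only numpy, scipy, OpenCV 4.12 (cv2) and the standard library are available. Lean on these libraries where they do the work, as an engineer would, in place of code of your own. Each camera call takes 0.05 s, during which the arm holds its last target. There are 200 camera calls.

### The job

Disinfect the token boxes that are in the blue crate: pull the UV cabinet's drawer out and put every box in it the right way up, in one closed-up row squared against the aluminium stops, so that each box's end is tight against the rear stop, the first box's long side is tight against the left-hand stop and every next box is tight against its neighbour. With all of them in place push the drawer fully shut, then press the white start button on the cabinet's top all the way down and let go; leave the other things on the table where they are.

Things in the scene. Friction and masses are not known exactly. Their poses are not given: they have to be found in the camera images.
- box1: token box (all are alike; 2 to 4 are present): grey plastic open-topped box 110 long (its x) x 50 wide (y) x 38 high, walls 3 mm, about 0.25 kg, with a fixed flat layer of green tokens up to 12 mm above the underside, so the hollow above them is 104 x 44 mm and 26 mm deep. Origin: centre of the underside, z up. Starts in the crate, its x along the crate's x
- box2: token box (all are alike; 2 to 4 are present): grey plastic open-topped box 110 long (its x) x 50 wide (y) x 38 high, walls 3 mm, about 0.25 kg, with a fixed flat layer of green tokens up to 12 mm above the underside, so the hollow above them is 104 x 44 mm and 26 mm deep. Origin: centre of the underside, z up. Starts in the crate, its x along the crate's x
- box3: token box (all are alike; 2 to 4 are present): grey plastic open-topped box 110 long (its x) x 50 wide (y) x 38 high, walls 3 mm, about 0.25 kg, with a fixed flat layer of green tokens up to 12 mm above the underside, so the hollow above them is 104 x 44 mm and 26 mm deep. Origin: centre of the underside, z up. Starts in the crate, its x along the crate's x
- box4: token box (all are alike; 2 to 4 are present): grey plastic open-topped box 110 long (its x) x 50 wide (y) x 38 high, walls 3 mm, about 0.25 kg, with a fixed flat layer of green tokens up to 12 mm above the underside, so the hollow above them is 104 x 44 mm and 26 mm deep. Origin: centre of the underside, z up. Starts in the crate, its x along the crate's x
- crate: low blue plastic crate fixed to the table, outside 200 (x) x 290 (y) x 40 high, walls and floor 5 mm. Origin: centre of its underside. The boxes stand on its floor in a row along its y, next to its +y wall, packed about 1 mm apart; an absent box leaves its 51 mm place empty, and about 75 mm beside the -y wall is free at the start
- uv_cabinet: grey benchtop UV disinfecting cabinet with a clear window in its top, fixed to the table. Origin: middle of the lower edge of its front face, which faces -x, towards the robot; from there it is 260 deep (along +x), 310 wide (y) and 100 high. The drawer comes out of the front along this frame's -x
- drawer (a joint): how far the drawer is out, m: 0 shut, 0.19 fully out (end stop); starts partly out. Stiff slides: about 8 N to move either way, stays where left. Steel floor, its top 22 mm above the table. Front panel 14 thick, 300 wide, its top edge 80 mm above the table; right wall 20 mm above the floor. When fully out, the rear stop's face is 30 mm in front of the cabinet's front
- drawer_floor (a point): point on the drawer floor's top at the middle of the inside face of the front panel; moves with the drawer. Axes as the cabinet's: the front panel is the plane x = 0, the rear stop's face x = 0.160 (x points into the cabinet), the left-hand stop's face y = 0.127, the right wall y = -0.135. The stops are aluminium rails 8 mm thick standing 25 mm above the floor
- drawer_handle (a point): middle of the drawer's round steel bar handle, 11 mm thick, 120 mm long along y, its centre line 35 mm in front of the front panel and 56 mm above the table, with room for a finger behind it; moves with the drawer
- start_button (a joint): white spring-return push button, 28 mm across, on the cabinet's top near its front right corner: 0 up, 0.006 m fully down (about 5 N)
- start_button_top (a point): centre of the button's top face; press straight down
- spray_bottle: clear spray bottle with a white head, 68 mm across, 208 mm tall, standing; bystander. Origin: centre of its underside
- glove_carton: carton of gloves 120 (x) x 230 (y) x 70 high with a glove sticking out of its top; bystander. Origin: centre of its underside
- radio: black hand radio lying flat, 115 (x) x 56 (y) x 32 high, with a 90 mm aerial towards its +x; bystander. Origin: centre of the body's underside

How it is judged:
By the outcome, as a careful person would: the job done as asked, in the order asked, and still so for the second after the job is handed in, with the robot touching nothing.
Of box1, box2, box3, box4 only 2 to 4 are there at a start; the rules pass over those that are not, and their reading is None.
At some moment in a run one of box1, box2, box3, box4 may be knocked a few centimetres aside while the robot is not near it.
Once in a run the grip may slacken for a moment while it holds something.
It also fails if it takes over 210 s, if anything falls off the work surface, if the arm or the gripper's body presses on something with over 40 N, if the wrist force passes 120 N, or if a joint passes its speed limit or range.

## Working session

There is one attempt and no reset: what is moved stays moved. The work goes in short steps, Python scripts to look and compute and a shell command to move; the robot and the scene stay as the last step left them, time stands still between calls to the robot, and variables do not carry over. Pictures are saved under pics/ and viewed, at most 14 in all, crops included, and the job is handed in when it is done.

```bash
mkdir -p pics; cat > h.py <<'E'
import numpy as np, cv2
from plant import r
def snap(name,fn,crop=None,scale=1):
    s=r.read_state(); c=r.camera(name); im=c["pixels"][:,:,::-1].copy()
    if crop: x0,y0,x1,y1=crop; im=im[y0:y1,x0:x1]
    if scale!=1: im=cv2.resize(im,None,fx=scale,fy=scale,interpolation=cv2.INTER_CUBIC)
    cv2.imwrite("pics/"+fn,im); return s,c
def cam(name):
    s=r.read_state(); c=r.camera(name); return s,c
def pt(c,u,v,z,s=None):
    K=np.array(c["K"])
    if s is None:
        d=np.array([(u-K[0,2])/K[0,0],(v-K[1,2])/K[1,1],1.]); R=np.array(c["orientation"]); o=np.array(c["origin"])
    else:
        a=np.array([(u-K[0,2])/K[0,0],(v-K[1,2])/K[1,1]]); t=np.linalg.norm(a)
        d=np.array([*(a/t*np.sin(t)),np.cos(t)]) if t>1e-9 else np.array([0,0,1.])
        T=np.array(c["tool_from_camera"]); Rt=np.array(s["orientation"])
        R=Rt@T[:3,:3]; o=np.array(s["tcp_pos"])+Rt@T[:3,3]
    d=R@d; return (o+d*(z-o[2])/d[2]).round(4)
def proj(c,p):
    K=np.array(c["K"]);q=np.array(c["orientation"]).T@(np.array(p)-np.array(c["origin"]));q=K@q;return q[:2]/q[2]
E
python3 - <<'E'
from h import *
import pickle
s,c=snap("top","top0.png",scale=1.4); pickle.dump(c,open("top.pkl","wb"))
print(c["K"],c["origin"],c["orientation"])
s,c=snap("scene","scene0.png"); pickle.dump(c,open("scene.pkl","wb"))
print(c["origin"]);print(s)
E
```

```text
[[441.69462877   0.         283.24717454]
 [  0.         441.69462877 202.43092551]
 [  0.           0.           1.        ]] [0.53267709 0.07888375 1.42379016] [[-0.01916783 -0.99634851  0.0832    ]
 [-0.99969477  0.02039635  0.01394099]
 [-0.01558706 -0.08290738 -0.99643535]]
[1.32401678 0.0581908  1.04575771]
{'clock': 0.05, 'joints': array([ 1.09339153e+00,  4.80837067e-01,  1.59686096e+00,  2.79579765e-05,
        1.06507604e+00, -4.65955210e-02]), 'dq': array([-0.00038311, -0.00062252, -0.00098388, -0.00083725, -0.00089759,
       -0.0020559 ]), 'effort': array([ 1.15829378e-03, -9.53094649e+01, -4.31507099e+01,  1.75236728e-04,
        4.91880550e-03,  2.18872924e-05]), 'tcp_pos': array([0.27123145, 0.59026898, 0.2306738 ]), 'orientation': array([[-9.08622404e-01,  4.17618256e-01, -5.64555992e-04],
       [ 4.17618630e-01,  9.08621815e-01, -1.03808500e-03],
       [ 7.94446416e-05, -1.17899639e-03, -9.99999302e-01]]), 'ft_force': array([-0.33362453,  0.1544189 , -0.15994558]), 'moment': array([0.05232144, 0.0766904 , 0.00701985]), 'finger_force': 0.0, 'finger_gap': 0.08537257558724756}
```

View pics/top0.png

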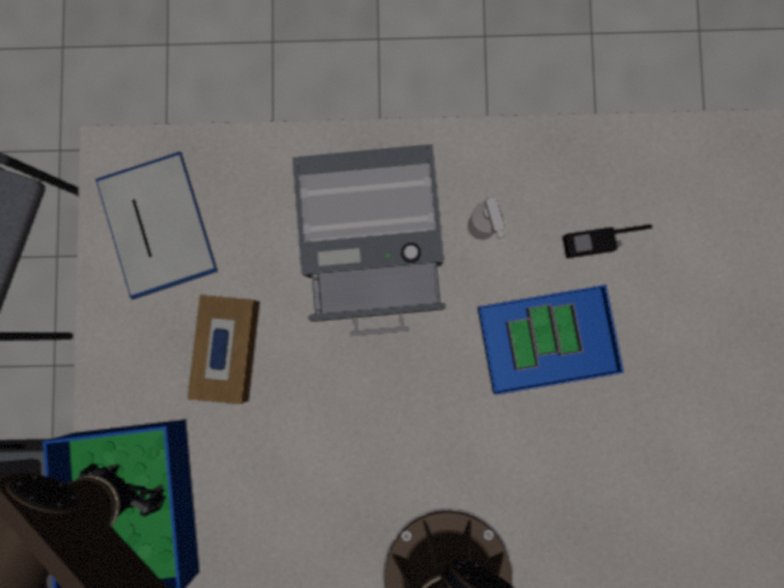

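View pics/scene0.png

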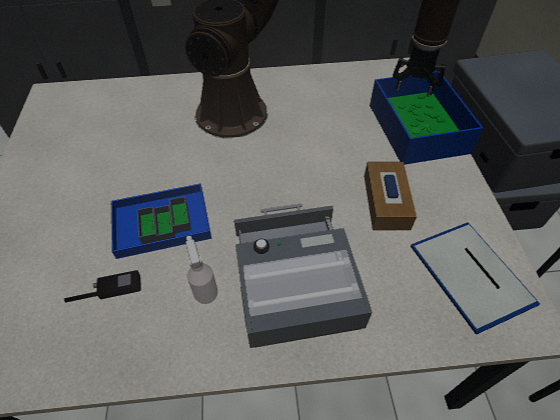

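The top view shows three boxes in the crate at (522,343), (543,330) and (567,329) in 1.4x pixels. The drawer is partly out with its handle at (380,330), and the button is at (411,252). The crate's left slot is empty.

```bash
python3 - <<'E'
from h import *
import pickle
c=pickle.load(open("top.pkl","rb"))
def P(n,u,v,z): print(n,pt(c,u/1.4,v/1.4,z))
for n,u,v,z in [("crFL",478,306,.04),("crFR",606,287,.04),("crNR",622,373,.04),("crNL",494,392,.04),
("b1",522,343,.03),("b2",543,330,.03),("b3",567,329,.03),("cabFL",303,272,.1),("cabFR",442,264,.1),("cabBL",293,158,.1),("cabBR",432,146,.1),
("panL",310,318,.08),("panR",444,308,.08),("hL",353,333,.056),("hR",408,328,.056),("btn",411,252,.105),("bottle",483,222,0),("cartonNR",243,402,.07),("cartonFR",258,300,.07)]: P(n,u,v,z)
im=c["pixels"][:,:,::-1]
cv2.imwrite("pics/crop0.png",cv2.resize(im[170:290,210:450],None,fx=3.3,fy=3.3,interpolation=cv2.INTER_CUBIC))
E
```

```text
crFL [ 0.5938 -0.0828  0.04  ]
crFR [ 0.6306 -0.3692  0.04  ]
crNR [ 0.4397 -0.3954  0.04  ]
crNL [ 0.4032 -0.1123  0.04  ]
b1 [ 0.5096 -0.1797  0.03  ]
b2 [ 0.5376 -0.2276  0.03  ]
b3 [ 0.5388 -0.2812  0.03  ]
cabFL [0.672  0.2987 0.1   ]
cabFR [ 0.6831 -0.0012  0.1   ]
cabBL [0.9235 0.319  0.1   ]
cabBR [0.9431 0.0141 0.1   ]
panL [0.5732 0.2874 0.08  ]
panR [ 0.5892 -0.0043  0.08  ]
hL [0.539  0.1962 0.056 ]
hR [0.5477 0.0746 0.056 ]
btn [0.7099 0.065  0.105 ]
bottle [ 0.7907 -0.1049  0.    ]
cartonNR [0.3942 0.4361 0.07  ]
cartonFR [0.6153 0.4033 0.07  ]
```

View pics/crop0.png

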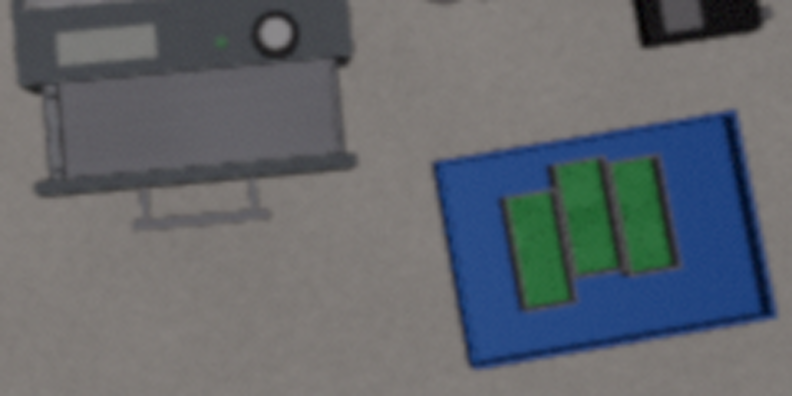

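```bash
cat >> h.py <<'E'
def go(p,psi):
    "remaining turn units, then shift units in tool axes at present orientation, and at final yaw psi (deg)"
    s=r.read_state(); R=np.array(s["orientation"]); y=np.degrees(np.arctan2(R[1,1],R[0,1]))
    d=np.array(p)-s["tcp_pos"]; a=np.radians(psi)
    F=np.array([[-np.sin(a),np.cos(a),0],[np.cos(a),np.sin(a),0],[0,0,-1]]).T
    dy=(psi-y+180)%360-180
    print("t",round(s["clock"],1),"tcp",s["tcp_pos"].round(4),"psi",y.round(2),"turnz",round(-np.radians(dy)/.12,2),"shift",(F.T@d/.02).round(2),"tilt",R[:2,2].round(3),"F",s["ft_force"].round(1),"gap",round(s["finger_gap"],4),"ff",round(s["finger_force"],1))
E
python3 -m pendant '[[0,0,1,-1,0,0,1],[0,0,1,-1,0,0,1],[0,0,1,-1,0,0,1],[0,0,1,0,0,0,1],[0,0,1,0,0,0,1],[0,0,1,0,0,0,1],[0,0,1,0,0,0,1],[0,0,1,0,0,0,1]]'
python3 -m pendant '[[0,0,1,-1,0.5,0,1],[0,0,0,-1,0.5,0,1],[0,0,0,-1,0.5,0,1],[0,0,0,-1,0.5,0,1],[0,0,0,-1,0.5,0,1],[0,0,0,-1,0.5,0,1],[0,0,0,-1,0.5,0,1],[0,0,0,-1,0.5,0,1]]'
python3 -m pendant '[[0,0,0,-1,0.5,0,0.5],[0,0,0,-1,0.5,0,0.5],[0,0,0,-1,0.5,0,0.5],[0,0,0,-1,0.5,0,0.5],[0,0,0,-1,0.5,0,0.5],[0,0,0,-1,0.5,0,0.5],[0,0,0,-1,0.5,0,0.5],[0,0,0,0,0,0,0.5]]'
python3 -c "
from h import *
go([.543,.135,.2],3.4)"
```

```text
clock: 0.9
tcp_pos: [0.3222, 0.5591, 0.2309]
orientation: [[-0.174, 0.985, -0.0], [0.985, 0.174, -0.001], [-0.001, -0.0, -1.0]]
ft_force: [-0.4, -0.8, 0.1]
finger_gap: 0.0856
finger_force: 0.0
clock: 1.7
tcp_pos: [0.4142, 0.405, 0.231]
orientation: [[-0.06, 0.998, -0.0], [0.998, 0.06, -0.0], [-0.0, -0.0, -1.0]]
ft_force: [0.9, -0.2, 0.7]
finger_gap: 0.0852
finger_force: 0.0
clock: 2.5
tcp_pos: [0.4932, 0.2684, 0.2311]
orientation: [[-0.058, 0.998, -0.0], [0.998, 0.058, -0.001], [-0.001, -0.0, -1.0]]
ft_force: [-0.1, 0.0, -1.0]
finger_gap: 0.0428
finger_force: 0.0
t 2.5 tcp [0.4932 0.2684 0.2311] psi 3.33 turnz -0.01 shift [-6.81  2.09  1.55] tilt [-0.    -0.001] F [-0.1  0.  -1. ] gap 0.0428 ff 0.0
```

```bash

python3 -m pendant '[[0,0,0,-1,0.3,0.2,0.5],[0,0,0,-1,0.3,0.2,0.5],[0,0,0,-1,0.3,0.2,0.5],[0,0,0,-1,0.3,0.2,0.5],[0,0,0,-1,0.3,0.2,0.5],[0,0,0,-1,0.3,0.2,0.5],[0,0,0,-0.8,0.3,0.3,0.5],[0,0,0,0,0,0,0.5]]'
python3 - <<'E'
from h import *
import pickle
s,c=snap("wrist","w1.png",scale=1.4); pickle.dump((s,c),open("w1.pkl","wb")); print(c["K"],c["tool_from_camera"]); go([.543,.135,.2],3.4)
E
```

```text
clock: 3.3
tcp_pos: [0.5425, 0.1358, 0.2004]
orientation: [[-0.059, 0.998, -0.001], [0.998, 0.059, -0.0], [-0.0, -0.001, -1.0]]
ft_force: [0.0, -0.7, -0.6]
finger_gap: 0.0424
finger_force: 0.0
[[325.1922621    0.         282.09905977]
 [  0.         325.1922621  204.75995724]
 [  0.           0.           1.        ]] [[ 5.50015647e-05 -9.54980352e-01 -2.96669049e-01  7.52545392e-02]
 [ 9.99999732e-01 -1.63857971e-04  7.12857284e-04 -2.85451045e-04]
 [-7.29376288e-04 -2.96669009e-01  9.54980087e-01 -1.44026130e-01]
 [ 0.00000000e+00  0.00000000e+00  0.00000000e+00  1.00000000e+00]]
t 3.4 tcp [0.5423 0.1367 0.2007] psi 3.36 turnz -0.01 shift [-0.09  0.03  0.04] tilt [-0.001 -0.   ] F [0.7 0.1 0. ] gap 0.0429 ff 0.0
```

View pics/w1.png

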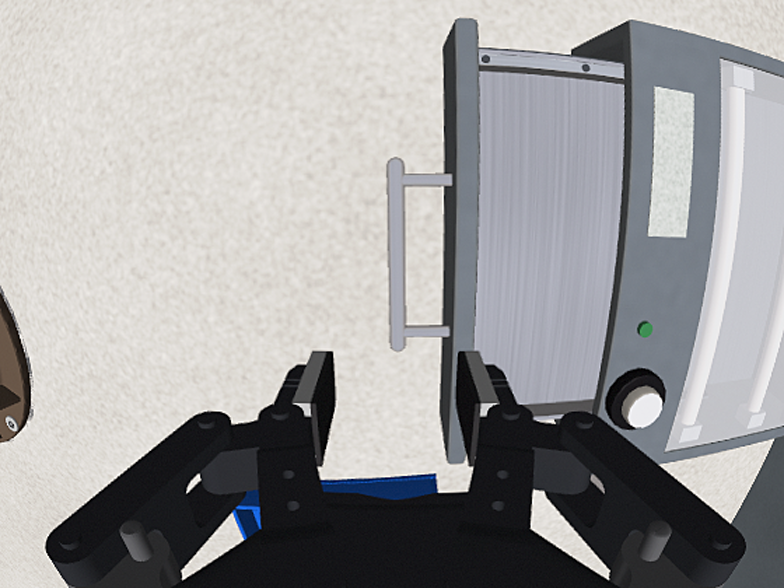

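Wrist view: the handle bar's ends are at (396,163) and (398,346), the panel's inner top edge at x≈478, the left stop rail runs (480,65) to (624,78), and the button is at (642,407).

```bash
python3 - <<'E'
from h import *
import pickle
s,c=pickle.load(open("w1.pkl","rb"))
for n,u,v,z in [("h1",396,160,.056),("h2",398,350,.056),("panTopInL",478,22,.08),("panTopInR",466,460,.08),("panOutL",457,22,.08),("cabFL",632,24,.1),("cabFR",612,462,.1),("cabFmid",630,200,.1),("btn",642,407,.112),("stopFaceL",482,70,.047),("stopR",622,80,.047)]: print(n,pt(c,u/1.4,v/1.4,z,s))
E
```

```text
h1 [0.539  0.2043 0.056 ]
h2 [0.548  0.0754 0.056 ]
panTopInL [0.5812 0.2914 0.08  ]
panTopInR [ 0.6029 -0.0017  0.08  ]
panOutL [0.569  0.2899 0.08  ]
cabFL [0.6702 0.3024 0.1   ]
cabFR [0.7124 0.0076 0.1   ]
cabFmid [0.6772 0.1965 0.1   ]
btn [0.7133 0.0639 0.112 ]
stopFaceL [0.5909 0.2683 0.047 ]
stopR [0.6919 0.278  0.047 ]
```

```bash

python3 -m pendant '[[0,0,-0.09,0.1,0.05,1,0.3],[0,0,0,0,0,1,0.3],[0,0,0,0,0,1,0.3],[0,0,0,0,0,1,0.3],[0,0,0,0,0,1,0.3],[0,0,0,0,0,1,0.3],[0,0,0,0,0,1,0.3],[0,0,0,0,0,1,0.3]]' | grep -v ori
python3 -m pendant '[[0,0,0,0,0,0,0],[0,0,0,0,0,0,0],[0,0,0,0,0,0,0],[0,0,0,0,0,0,0]]' 60
python3 -c "
from h import *
go([.435,.135,.04],4)"
```

```text
clock: 4.15
tcp_pos: [0.5431, 0.1403, 0.0407]
ft_force: [-0.2, 1.3, -0.6]
finger_gap: 0.0256
finger_force: 0.0
clock: 4.55
tcp_pos: [0.542, 0.1398, 0.0402]
orientation: [[-0.071, 0.997, -0.003], [0.997, 0.071, -0.0], [0.0, -0.003, -1.0]]
ft_force: [4.8, 7.0, -47.7]
finger_gap: 0.0084
finger_force: 57.8
t 4.5 tcp [0.542  0.1398 0.0402] psi 4.07 turnz 0.01 shift [ 0.13 -5.35  0.01] tilt [-0.003 -0.   ] F [  4.8   7.  -47.7] gap 0.0084 ff 57.8
```

```bash

python3 -m pendant '[[0,0,0,0,0,0,0.16],[0,0,0,0,0,0,0.16],[0,0,0,0,-0.5,0,0.16],[0,0,0,0,-0.5,0,0.16],[0,0,0,0,-0.5,0,0.16],[0,0,0,0,-0.5,0,0.16],[0,0,0,0,-0.5,0,0.16],[0,0,0,0,-0.5,0,0.16]]' | grep -v ori
python3 -m pendant '[[0,0,0,0,-0.5,0,0.16],[0,0,0,0,-0.5,0,0.16],[0,0,0,0,-0.5,0,0.16],[0,0,0,0,-0.3,0,0.16],[0,0,0,0,0,0,0.16]]'
python3 -c "
from h import *
go([.4415,.135,.04],4)"
```

```text
clock: 5.35
tcp_pos: [0.4855, 0.1355, 0.0427]
ft_force: [8.7, 0.5, -3.4]
finger_gap: 0.0135
finger_force: 4.5
clock: 5.85
tcp_pos: [0.4482, 0.1327, 0.0425]
orientation: [[-0.071, 0.997, 0.003], [0.997, 0.071, 0.001], [0.0, 0.003, -1.0]]
ft_force: [0.4, 0.4, 0.9]
finger_gap: 0.0134
finger_force: 0.6
t 5.8 tcp [0.4482 0.1327 0.0425] psi 4.06 turnz 0.01 shift [ 0.14 -0.33  0.12] tilt [0.003 0.001] F [0.4 0.4 0.9] gap 0.0134 ff 0.6
```

```bash

python3 -m pendant '[[0,0,0,0,-0.15,0,0.16],[0,0,0,0,-0.15,0,0.16],[0,0,0,0,0,0,0.16]]' | grep -v ori
python3 -m pendant '[[0,0,0,0,-0.15,0,0.16],[0,0,0,0,-0.15,0,0.16],[0,0,0,0,0,0,0.16]]'| grep -v ori
python3 -m pendant '[[0,0,0,0,-0.15,0,0.16],[0,0,0,0,-0.1,0,0.16],[0,0,0,0,0,0,0.16]]'
```

```text
clock: 6.15
tcp_pos: [0.4432, 0.1324, 0.0424]
ft_force: [4.5, 0.1, 3.5]
finger_gap: 0.0139
finger_force: 2.6
clock: 6.45
tcp_pos: [0.4388, 0.1321, 0.0425]
ft_force: [12.4, -1.9, -1.9]
finger_gap: 0.0136
finger_force: 6.3
clock: 6.75
tcp_pos: [0.4384, 0.1326, 0.043]
orientation: [[-0.071, 0.997, 0.014], [0.998, 0.071, 0.003], [0.002, 0.015, -1.0]]
ft_force: [30.7, -2.1, -12.8]
finger_gap: 0.0133
finger_force: 15.3
```

```bash

python3 -m pendant '[[0,0,0,0,0.35,0,0.16],[0,0,0,0,0,-1,0.3],[0,0,0,0,0,-1,0.3],[0,0,0,0,0,-1,0.3],[0,0,0,0,0,-1,0.3],[0,0,1,0,0,-1,0.5],[0,0,1,0,0,-1,0.5],[0,0,1,0,0,-1,0.5]]' | grep -v ori
python3 -m pendant '[[0,0,1,0,0,-1,0.5],[0,0,1,0,0,0,0.5],[0,0,1,0,0,0,0.5],[0,0,1,0,0,0,0.5],[0,0,1,0,0,0,0.5],[0,0,1,0,0,0,0.5],[0,0,1,0,0,0,0.5],[0,0,1,0,0,0,0.5]]' | grep -v ori
python3 -m pendant '[[0,0,1,0,0,0,0.5],[0,0,0.5,0,0,0,0.5],[0,0,0,0,0,0,0.5]]' | grep -v ori
python3 -c "
from h import *
go([.535,-.28,.2],-82.2)"
```

```text
clock: 7.55
tcp_pos: [0.437, 0.1316, 0.1826]
ft_force: [-0.4, -0.0, 0.7]
finger_gap: 0.0427
finger_force: 0.0
clock: 8.35
tcp_pos: [0.437, 0.1316, 0.2017]
ft_force: [0.5, 0.1, 0.2]
finger_gap: 0.0429
finger_force: 0.0
clock: 8.65
tcp_pos: [0.4371, 0.1316, 0.2017]
ft_force: [-0.3, -0.2, -0.5]
finger_gap: 0.0427
finger_force: 0.0
t 8.7 tcp [0.4371 0.1316 0.2017] psi -81.95 turnz 0.04 shift [ 2.06 21.06  0.08] tilt [0. 0.] F [-0.3 -0.2 -0.5] gap 0.0427 ff 0.0
```

```bash

python3 -m pendant '[[0,0,0,0.1,1,0,0.5],[0,0,0,0.1,1,0,0.5],[0,0,0,0.1,1,0,0.5],[0,0,0,0.1,1,0,0.5],[0,0,0,0.1,1,0,0.5],[0,0,0,0.1,1,0,0.5],[0,0,0,0.1,1,0,0.5],[0,0,0,0.1,1,0,0.5]]' | grep -v ori
python3 -m pendant '[[0,0,0,0.1,1,0,0.5],[0,0,0,0.1,1,0,0.5],[0,0,0,0.1,1,0,0.5],[0,0,0,0.1,1,0,0.5],[0,0,0,0.1,1,0,0.5],[0,0,0,0.1,1,0,0.5],[0,0,0,0.1,1,0,0.5],[0,0,0,0.1,1,0,0.5]]' | grep -v ori
python3 -m pendant '[[0,0,0,0.1,1,0,0.5],[0,0,0,0.1,1,0,0.5],[0,0,0,0.1,1,0,0.5],[0,0,0,0.1,1,0,0.5],[0,0,0,0.1,1,0,0.5],[0,0,0,0,0,0,0.5]]' | grep -v ori
python3 - <<'E'
from h import *
import pickle
s,c=snap("wrist","w2.png",scale=1.4); pickle.dump((s,c),open("w2.pkl","wb")); go([.535,-.28,.2],-82.2)
E
```

```text
clock: 9.45
tcp_pos: [0.4758, -0.0252, 0.2016]
ft_force: [0.1, -0.4, 0.0]
finger_gap: 0.0427
finger_force: 0.0
clock: 10.25
tcp_pos: [0.5142, -0.1813, 0.2015]
ft_force: [0.6, -0.9, -0.0]
finger_gap: 0.0427
finger_force: 0.0
clock: 10.85
tcp_pos: [0.5391, -0.2811, 0.2012]
ft_force: [-0.7, 0.5, 0.3]
finger_gap: 0.0427
finger_force: 0.0
t 10.9 tcp [ 0.5385 -0.2797  0.2011] psi -81.95 turnz 0.04 shift [-0.18 -0.01  0.05] tilt [-0. -0.] F [-1.   0.7 -0.1] gap 0.0426 ff 0.0
```

View pics/w2.png

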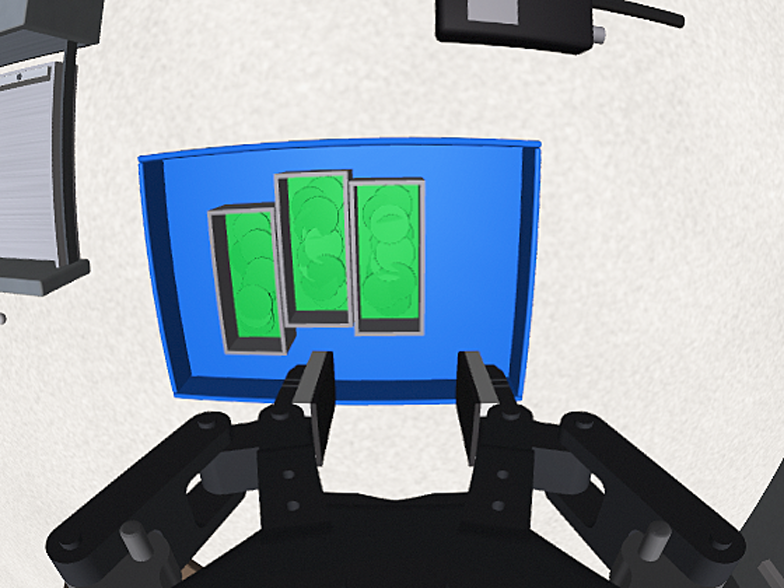

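All three boxes are visible upright. The rightmost box's rim runs (350,181), (424,179), (424,334), (355,334), and its right side is free.

```bash
python3 - <<'E'
from h import *
import pickle
s,c=pickle.load(open("w2.pkl","rb"))
for n,u,v,z in [("3TL",350,181,.043),("3TR",424,179,.043),("3BR",424,334,.043),("3BL",355,334,.043),("2TL",276,174,.043),("2TR",349,170,.043),("2BR",352,326,.043),("2BL",286,328,.043),("1TL",209,211,.043),("1TR",275,204,.043),("1BR",286,353,.043),("1BL",225,354,.043)]: print(n,pt(c,u/1.4,v/1.4,z,s))
E
```

```text
3TL [ 0.5896 -0.2446  0.043 ]
3TR [ 0.5976 -0.2928  0.043 ]
3BR [ 0.4888 -0.31    0.043 ]
3BL [ 0.4818 -0.2607  0.043 ]
2TL [ 0.5886 -0.1939  0.043 ]
2TR [ 0.5968 -0.243   0.043 ]
2BR [ 0.4877 -0.2579  0.043 ]
2BL [ 0.4788 -0.2098  0.043 ]
1TL [ 0.5582 -0.1467  0.043 ]
1TR [ 0.5681 -0.1953  0.043 ]
1BR [ 0.4585 -0.2108  0.043 ]
1BL [ 0.4491 -0.162   0.043 ]
```

```bash

python3 -m pendant '[[0,0,-0.03,0.08,1,1,0.45],[0,0,0,0,0,1,0.45],[0,0,0,0,0,1,0.45],[0,0,0,0,0,1,0.45],[0,0,0,0,0,1,0.45],[0,0,0,0,0,1,0.45],[0,0,0,0,0,1,0.45]]' | grep -v ori
python3 -c "
from h import *
go([.543,-.2999,.022],-81.7)
snap('wrist','w3.png')"
```

```text
clock: 11.6
tcp_pos: [0.5426, -0.2973, 0.0605]
ft_force: [-0.1, 0.6, -0.5]
finger_gap: 0.0384
finger_force: 0.0
t 11.6 tcp [ 0.5426 -0.2973  0.0605] psi -81.65 turnz 0.01 shift [-0.    0.13  1.93] tilt [-0.  0.] F [-0.1  0.6 -0.5] gap 0.0384 ff 0.0
```

View pics/w3.png

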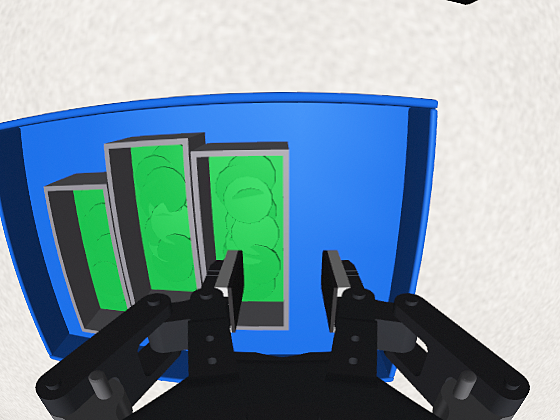

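The box's right wall (u≈288) lies between the pads (240 and 325), so I'll go down and grip.

```bash

python3 -m pendant '[[0,0,0,0,0.1,1,0.45],[0,0,0,0,0,0.9,0.45],[0,0,0,0,0,0,0.45],[0,0,0,0,0,0,0],[0,0,0,0,0,0,0],[0,0,0,0,0,0,0],[0,0,0,0,0,0,0],[0,0,0,0,0,0,0]]' 60 | grep -v ori
python3 -m pendant '[[0,0,0,0,0,-0.5,0],[0,0,0,0,0,-0.5,0],[0,0,0,0,0,-1,0],[0,0,0,0,0,-1,0],[0,0,0,0,0,0,0]]'
python3 -c "
from h import *
go([.5861,.2253,.1],-86)
snap('wrist','w4.png')"
```

```text
clock: 12.45
tcp_pos: [0.5436, -0.2999, 0.0246]
ft_force: [-0.9, 1.5, 5.1]
finger_gap: 0.0015
finger_force: 59.3
clock: 12.95
tcp_pos: [0.5447, -0.3007, 0.0867]
orientation: [[0.989, 0.145, 0.004], [0.145, -0.989, -0.003], [0.004, 0.003, -1.0]]
ft_force: [-0.4, -0.6, -2.9]
finger_gap: 0.0018
finger_force: 58.9
t 12.9 tcp [ 0.5447 -0.3007  0.0867] psi -81.68 turnz 0.63 shift [  3.9  -26.09  -0.67] tilt [ 0.004 -0.003] F [-0.4 -0.6 -2.9] gap 0.0018 ff 58.9
```

View pics/w4.png

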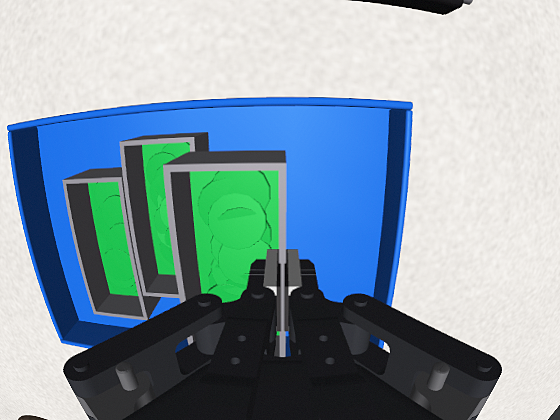

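```bash

python3 -m pendant '[[0,0,0.3,0.5,-0.5,0,0],[0,0,0.33,0.5,-1,0,0],[0,0,0,0.4,-1,0,0],[0,0,0,0.4,-1,0,0],[0,0,0,0.4,-1,0,0],[0,0,0,0.4,-1,0,0],[0,0,0,0.3,-1,0,0],[0,0,0,0.3,-1,0,0]]' | grep -v ori
python3 -m pendant '[[0,0,0,0.1,-1,0,0],[0,0,0,0,-1,0,0],[0,0,0,0,-1,0,0],[0,0,0,0,-1,0,0],[0,0,0,0,-1,0,0],[0,0,0,0,-1,0,0],[0,0,0,0,-1,0,0],[0,0,0,0,-1,0,0]]' | grep -v ori
python3 -c "
from h import *
go([.58,.205,.087],-86)"
```

```text
clock: 13.8
tcp_pos: [0.5944, -0.1436, 0.0825]
ft_force: [0.7, 0.1, -3.1]
finger_gap: 0.0017
finger_force: 58.9
clock: 14.6
tcp_pos: [0.585, 0.0159, 0.0826]
ft_force: [-0.6, -0.3, -2.6]
finger_gap: 0.0016
finger_force: 58.9
t 14.6 tcp [0.585  0.0159 0.0826] psi -86.01 turnz -0.0 shift [ 0.41 -9.45 -0.22] tilt [-0.001  0.   ] F [-0.6 -0.3 -2.6] gap 0.0016 ff 58.9
```

```bash

python3 -m pendant '[[0,0,0,0,-1,0,0],[0,0,0,0,-1,0,0],[0,0,0,0,-1,0,0],[0,0,0,0,-1,0,0],[0,0,0,0,-1,0,0],[0,0,0,0,-1,0,0],[0,0,0,0,0,0,0]]' | grep -v ori
python3 - <<'E'
from h import *
import pickle
s,c=snap("wrist","w5.png",scale=1.4); pickle.dump((s,c),open("w5.pkl","wb")); go([.58,.205,.087],-86)
E
```

```text
clock: 15.3
tcp_pos: [0.5766, 0.1367, 0.0826]
ft_force: [-0.2, -0.7, -3.0]
finger_gap: 0.0016
finger_force: 59.0
t 15.3 tcp [0.5767 0.1357 0.0826] psi -85.91 turnz 0.01 shift [ 0.41 -3.45 -0.22] tilt [-0.001 -0.   ] F [-0.  -0.4 -3.2] gap 0.0014 ff 59.0
```

View pics/w5.png

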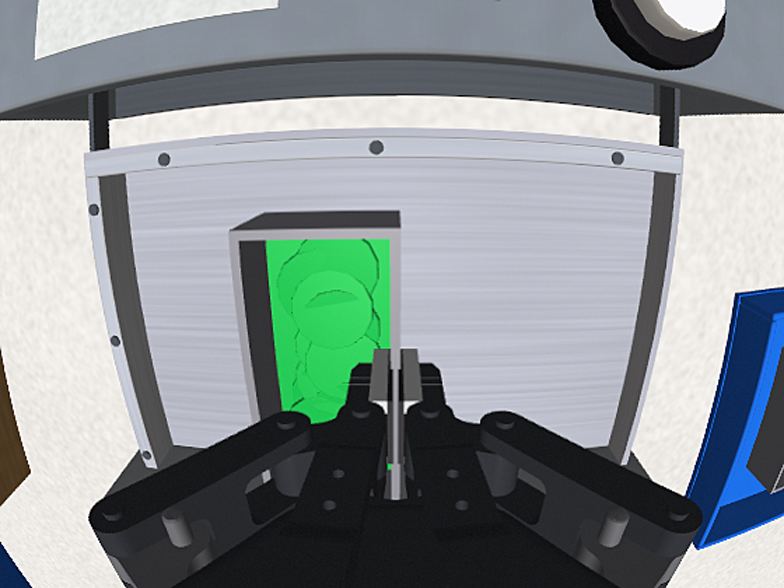

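The box is held over the drawer. The rear stop's top inner edge passes (101,176), (377,155) and (683,173), the left stop's inner top edge runs (101,176) to (157,467), and the box's far rim corners are at (231,231) and (400,230).

```bash
python3 - <<'E'
from h import *
import pickle
s,c=pickle.load(open("w5.pkl","rb"))
for n,u,v,z in [("L",101,176,.047),("M",377,155,.047),("R",683,173,.047),("LS",129,340,.047),("LN",157,467,.047),("bTL",231,231,.1025),("bTR",400,230,.1025)]: print(n,pt(c,u/1.4,v/1.4,z,s))
E
```

```text
L [0.6392 0.2742 0.047 ]
M [0.6494 0.1484 0.047 ]
R [0.659  0.0123 0.047 ]
LS [0.5598 0.2657 0.047 ]
LN [0.4801 0.2644 0.047 ]
bTL [0.627  0.1872 0.1025]
bTR [0.63   0.1387 0.1025]
```

```bash

python3 -m pendant '[[0,0,0.01,0.3,-1,0,0],[0,0,0,0.3,-1,0,0],[0,0,0,0,-1,0,0],[0,0,0,0,-1,0.2,0],[0,0,0,0,0,0.8,0],[0,0,0,0,0,0.5,0],[0,0,0,0,0,0.3,0],[0,0,0,0,0,0.15,0]]' | grep -v ori
python3 -m pendant '[[0,0,0,0,0,0.1,0],[0,0,0,0,0,0,0]]' | grep -v ori
python3 -c "
from h import *
go([.5877,.2218,.0416],-86)"
```

```text
clock: 16.15
tcp_pos: [0.5834, 0.2146, 0.0434]
ft_force: [0.8, -0.2, -3.8]
finger_gap: 0.0014
finger_force: 59.1
clock: 16.35
tcp_pos: [0.5839, 0.2151, 0.0423]
ft_force: [0.3, -0.2, -3.6]
finger_gap: 0.0015
finger_force: 59.1
t 16.4 tcp [0.5839 0.2151 0.0423] psi -86.11 turnz -0.02 shift [ 0.21 -0.32  0.04] tilt [ 0. -0.] F [ 0.3 -0.2 -3.6] gap 0.0015 ff 59.1
```

```bash

python3 -m pendant '[[0,0,0,0,0,0.1,0],[0,0,0,0,0,0.05,0],[0,0,0,0,0,0,0]]' | grep -v ori
python3 -m pendant '[[0,0,0,0.1,-0.1,0,0],[0,0,0,0.1,-0.1,0,0],[0,0,0,0,-0.1,0,0],[0,0,0,0,0,0,0]]' | grep -v ori
python3 -m pendant '[[0,0,0,0.1,-0.1,0,0],[0,0,0,0.05,-0.05,0,0],[0,0,0,0,0,0,0]]' | grep -v ori
```

```text
clock: 16.65
tcp_pos: [0.5849, 0.2154, 0.0415]
ft_force: [-4.8, -6.9, 25.5]
finger_gap: 0.0014
finger_force: 63.4
clock: 17.05
tcp_pos: [0.5887, 0.2212, 0.0415]
ft_force: [-3.6, -10.7, 24.7]
finger_gap: 0.0017
finger_force: 63.4
clock: 17.35
tcp_pos: [0.5909, 0.2239, 0.0415]
ft_force: [-5.4, -14.4, 29.7]
finger_gap: 0.0016
finger_force: 63.9
```

```bash

python3 -m pendant '[[0,0,0,0,0,-0.06,0],[0,0,0,0,0,-0.06,0],[0,0,0,0,0,0,0]]' | grep -v ori
python3 -m pendant '[[0,0,0,0.1,0,0,0],[0,0,0,0,-0.1,0,0],[0,0,0,0,0,0,0]]' | grep -v ori
python3 -m pendant '[[0,0,0,0.1,0,0,0],[0,0,0,0,-0.1,0,0],[0,0,0,0,0,0,0]]' | grep -v ori
```

```text
clock: 17.65
tcp_pos: [0.5908, 0.224, 0.0423]
ft_force: [3.0, -10.3, -3.6]
finger_gap: 0.0016
finger_force: 59.3
clock: 17.95
tcp_pos: [0.5916, 0.2241, 0.0419]
ft_force: [1.6, -28.8, 2.5]
finger_gap: 0.0016
finger_force: 60.4
clock: 18.25
tcp_pos: [0.5927, 0.2244, 0.0418]
ft_force: [-1.1, -45.6, 8.2]
finger_gap: 0.0013
finger_force: 61.3
```

```bash

python3 -m pendant '[[0,0,0,0,0.15,0,0],[0,0,0,0.1,0,0,0],[0,0,0,0,0,0,0]]' | grep -v ori
python3 -m pendant '[[0,0,0,0.1,0,0,0],[0,0,0,0.1,0,0,0],[0,0,0,0,0,0,0]]' | grep -v ori
python3 -c "
from h import *
go([.5877,.2218,.0416],-86)"
```

```text
clock: 18.55
tcp_pos: [0.5949, 0.2242, 0.0418]
ft_force: [-3.8, -17.5, 2.8]
finger_gap: 0.0017
finger_force: 61.1
clock: 18.85
tcp_pos: [0.5989, 0.2245, 0.0418]
ft_force: [-4.4, -18.1, 3.6]
finger_gap: 0.0016
finger_force: 61.2
t 18.9 tcp [0.5989 0.2245 0.0418] psi -86.07 turnz -0.01 shift [-0.57  0.1   0.01] tilt [-0.003 -0.002] F [ -4.4 -18.1   3.6] gap 0.0016 ff 61.2
```

```bash

python3 - <<'E'
from h import *
import pickle
s,c=snap("wrist","w6.png",scale=1.4); pickle.dump((s,c),open("w6.pkl","wb"))
E
```

```text
(no output)
```

View pics/w6.png

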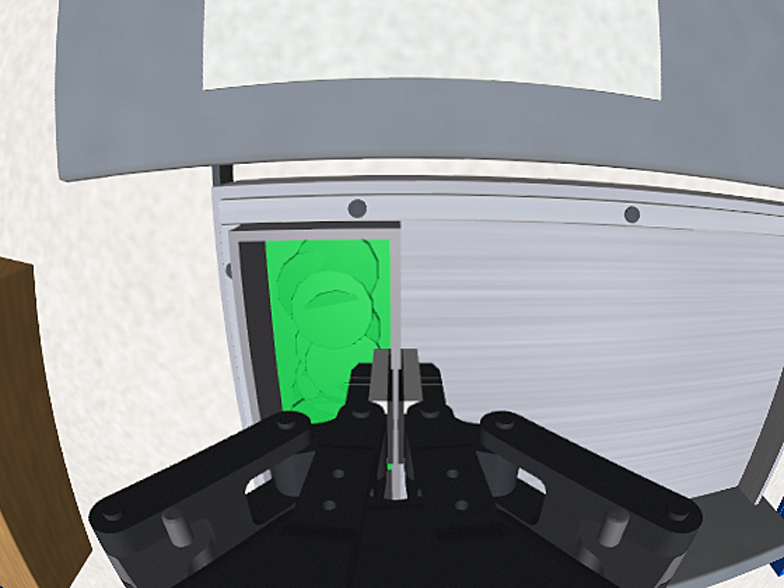

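```bash
python3 - <<'E'
from h import *
import pickle
s,c=pickle.load(open("w6.pkl","rb"))
for n,u,v,z in [("stop",470,219,.047),("stopR",780,236,.047),("bTR",400,224,.060),("bTR at .057",400,224,.057),("cabF",470,160,.1),("Lst",218,186,.047)]: print(n,pt(c,u/1.4,v/1.4,z,s))
E
```

```text
stop [0.6548 0.2046 0.047 ]
stopR [0.6638 0.0702 0.047 ]
bTR [0.6537 0.2264 0.06  ]
bTR at .057 [0.6532 0.2264 0.057 ]
cabF [0.6736 0.2152 0.1   ]
Lst [0.661  0.2847 0.047 ]
```

The box is seated and the rear stop has moved in about 10 mm with it, so the drawer slid slightly and the box end is against the stop. I'll release and go back for the next one.

```bash

python3 -m pendant '[[0,0,0,0,0.05,0,0],[0,0,0,0,0,0,0.4],[0,0,0,0,0,0,0.4],[0,0,0,0,0,-0.5,0.4],[0,0,0,0,0,-1,0.4],[0,0,0,0,0,-1,0.4],[0,0,0,0,0,-1,0.4],[0,0,0,0,0,-1,0.4]]' | grep -v ori
python3 -m pendant '[[0,0,-0.3,-0.2,1,-0.5,0.45],[0,0,-0.33,-0.1,1,-0.5,0.45],[0,0,0,-0.3,1,0,0.45],[0,0,0,-0.3,1,0,0.45],[0,0,0,-0.3,1,0,0.45],[0,0,0,-0.3,1,0,0.45],[0,0,0,-0.3,1,0,0.45],[0,0,0,-0.3,1,0,0.45]]' | grep -v ori
python3 -m pendant '[[0,0,0,-0.3,1,0,0.45],[0,0,0,-0.3,1,0,0.45],[0,0,0,-0.3,1,0,0.45],[0,0,0,-0.3,1,0,0.45],[0,0,0,-0.3,1,0,0.45],[0,0,0,-0.3,1,0,0.45],[0,0,0,-0.3,1,0,0.45],[0,0,0,-0.3,1,0,0.45]]' | grep -v ori
python3 -c "
from h import *
go([.5421,-.249,.14],-81.7)"
```

```text
clock: 19.7
tcp_pos: [0.6004, 0.2259, 0.1335]
ft_force: [-0.6, -0.1, -0.3]
finger_gap: 0.0339
finger_force: 0.0
clock: 20.5
tcp_pos: [0.5795, 0.0607, 0.1527]
ft_force: [-0.3, -0.6, 0.0]
finger_gap: 0.0383
finger_force: 0.0
clock: 21.3
tcp_pos: [0.555, -0.1047, 0.1527]
ft_force: [-0.4, 0.2, -0.0]
finger_gap: 0.0389
finger_force: 0.0
t 21.3 tcp [ 0.555  -0.1047  0.1527] psi -81.74 turnz -0.01 shift [-1.68  7.05  0.64] tilt [ 0.001 -0.   ] F [-0.4  0.2 -0. ] gap 0.0389 ff 0.0
```

```bash

python3 -m pendant '[[0,0,0,-0.3,1,0,0.45],[0,0,0,-0.3,1,0,0.45],[0,0,0,-0.3,1,0,0.45],[0,0,0,-0.3,1,0,0.45],[0,0,0,-0.3,1,0,0.45],[0,0,0,-0.2,1,0,0.45],[0,0,0,0,1,0,0.45],[0,0,0,0,0,0,0.45]]' | grep -v ori
python3 - <<'E'
from h import *
import pickle
s,c=snap("wrist","w7.png",scale=1.4); pickle.dump((s,c),open("w7.pkl","wb")); go([.5421,-.249,.14],-81.7)
E
```

```text
clock: 22.1
tcp_pos: [0.5421, -0.2498, 0.1525]
ft_force: [0.5, 0.3, 0.2]
finger_gap: 0.0384
finger_force: 0.0
t 22.1 tcp [ 0.5417 -0.2486  0.1522] psi -81.83 turnz -0.02 shift [0.02 0.02 0.61] tilt [ 0.001 -0.001] F [-0.2  0.7 -0.5] gap 0.0386 ff 0.0
```

View pics/w7.png

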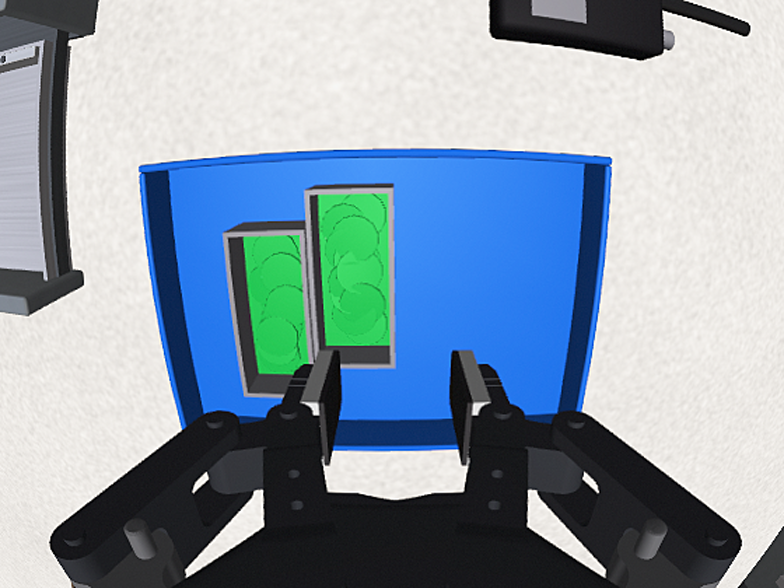

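Box 2's right wall (u≈392) is centred between the pads (330 and 460), and nothing in the crate has moved. I'll descend, grip and lift.

```bash

python3 -m pendant '[[0,0,0,0,0,1,0.45],[0,0,0,0,0,1,0.45],[0,0,0,0,0,1,0.45],[0,0,0,0,0,1,0.45],[0,0,0,0,0,1,0.45],[0,0,0,0,0,1,0.45],[0,0,0,0,0,0.4,0.45],[0,0,0,0,0,0,0.45]]' | grep -v ori
python3 -m pendant '[[0,0,0,0,0,0,0],[0,0,0,0,0,0,0],[0,0,0,0,0,0,0],[0,0,0,0,0,0,0],[0,0,0,0,0,0,0],[0,0,0,0,0,0,0]]' 70 | grep -v ori
python3 -m pendant '[[0,0,0,0,0,-0.5,0],[0,0,0,0,0,-0.5,0],[0,0,0,0,0,-1,0],[0,0,0,0,0,-1,0],[0,0,0,0,0,0,0]]'|grep -v ori
python3 -c "
from h import *
go([.585,.10,.087],-86)"
```

```text
clock: 22.95
tcp_pos: [0.5407, -0.2466, 0.023]
ft_force: [0.2, -0.2, 0.7]
finger_gap: 0.0383
finger_force: 0.0
clock: 23.55
tcp_pos: [0.5417, -0.2475, 0.0248]
ft_force: [-0.1, 1.1, 6.6]
finger_gap: 0.0014
finger_force: 64.2
clock: 24.05
tcp_pos: [0.5427, -0.2482, 0.0869]
ft_force: [0.4, -0.4, -3.0]
finger_gap: 0.001
finger_force: 63.3
t 24.1 tcp [ 0.5427 -0.2482  0.0869] psi -81.75 turnz 0.62 shift [  3.32 -17.22  -0.  ] tilt [ 0.004 -0.002] F [ 0.4 -0.4 -3. ] gap 0.001 ff 63.3
```

```bash

python3 -m pendant '[[0,0,0.3,0.6,-0.5,0,0],[0,0,0.32,0.6,-1,0,0],[0,0,0,0.5,-1,0,0],[0,0,0,0.5,-1,0,0],[0,0,0,0.5,-1,0,0],[0,0,0,0.4,-1,0,0],[0,0,0,0.4,-1,0,0],[0,0,0,0.3,-1,0,0]]' | grep -v ori
python3 -m pendant '[[0,0,0,0,-1,0,0],[0,0,0,0,-1,0,0],[0,0,0,0,-1,0,0],[0,0,0,0,-1,0,0],[0,0,0,0,-1,0,0],[0,0,0,0,-1,0,0],[0,0,0,0,-1,0,0],[0,0,0,0,-1,0,0]]' | grep -v ori
python3 -m pendant '[[0,0,0,0,-1,0,0],[0,0,0,0,-1,0,0],[0,0,0,0,-1,0,0],[0,0,0,0,-0.5,0,0],[0,0,0,0,0,0,0]]' | grep -v ori
python3 - <<'E'
from h import *
import pickle
go([.592,.155,.087],-86)
s,c=snap("wrist","w8.png",scale=1.4); pickle.dump((s,c),open("w8.pkl","wb"))
E
```

```text
clock: 24.85
tcp_pos: [0.605, -0.0903, 0.0834]
ft_force: [0.2, -0.3, -2.1]
finger_gap: 0.0014
finger_force: 63.3
clock: 25.65
tcp_pos: [0.5934, 0.0692, 0.0834]
ft_force: [0.2, 0.2, -3.4]
finger_gap: 0.0015
finger_force: 63.3
clock: 26.15
tcp_pos: [0.5886, 0.1391, 0.0835]
ft_force: [-0.2, -0.1, -3.6]
finger_gap: 0.0013
finger_force: 63.3
t 26.1 tcp [0.5886 0.1391 0.0835] psi -85.93 turnz 0.01 shift [ 0.23 -0.78 -0.18] tilt [-0. -0.] F [-0.2 -0.1 -3.6] gap 0.0013 ff 63.3
```

View pics/w8.png

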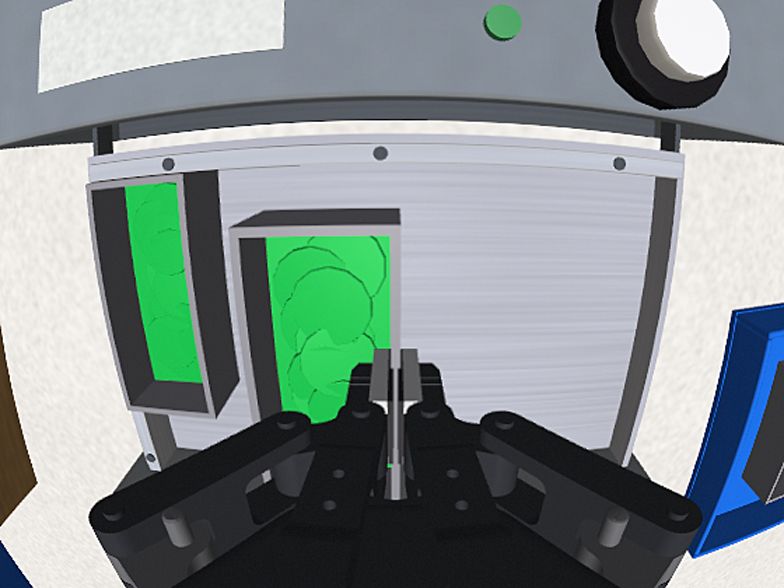

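```bash
python3 - <<'E'
from h import *
import pickle
s,c=pickle.load(open("w8.pkl","rb"))
for n,u,v,z in [("TL",87,187,.06),("TR",184,174,.06),("BR",216,417,.06),("BL",130,409,.06),("stopR",684,178,.047),("stopM",440,161,.047),("heldTL",231,229,.103),("heldTR",400,228,.103)]: print(n,pt(c,u/1.4,v/1.4,z,s))
E
```

```text
TL [0.6475 0.2759 0.06  ]
TR [0.6523 0.2261 0.06  ]
BR [0.5432 0.2185 0.06  ]
BL [0.5394 0.267  0.06  ]
stopR [0.6688 0.013  0.047 ]
stopM [0.6609 0.1261 0.047 ]
heldTL [0.6394 0.1898 0.103 ]
heldTR [0.6424 0.1411 0.103 ]
```

```bash

python3 -m pendant '[[0,0,0,0.3,-0.8,0,0],[0,0,0,0.25,-0.7,0,0],[0,0,0,0,0,0.7,0],[0,0,0,0,0,0.7,0],[0,0,0,0,0,0.4,0],[0,0,0,0,0,0.2,0],[0,0,0,0,0,0.07,0],[0,0,0,0,0,0,0]]' | grep -v ori
python3 -m pendant '[[0,0,0,0.1,0,0,0],[0,0,0,0.1,0,0,0],[0,0,0,0.1,0,0,0],[0,0,0,0,0,0,0]]' | grep -v ori
python3 -m pendant '[[0,0,0,0,-0.1,0,0],[0,0,0,0,-0.1,0,0],[0,0,0,0,-0.1,0,0],[0,0,0,0,0,0,0]]' | grep -v ori
python3 -c "
from h import *
go([.6024,.1746,.0416],-86)"
```

```text
clock: 27.0
tcp_pos: [0.5975, 0.1685, 0.0421]
ft_force: [-0.2, -0.3, -2.2]
finger_gap: 0.0013
finger_force: 63.4
clock: 27.4
tcp_pos: [0.6029, 0.1691, 0.0421]
ft_force: [-5.7, -1.7, -1.2]
finger_gap: 0.0013
finger_force: 63.7
clock: 27.8
tcp_pos: [0.6025, 0.1746, 0.042]
ft_force: [-3.9, -6.3, -0.4]
finger_gap: 0.001
finger_force: 63.7
t 27.8 tcp [0.6025 0.1746 0.042 ] psi -85.99 turnz 0.0 shift [-0.    0.    0.02] tilt [-0.002 -0.001] F [-3.9 -6.3 -0.4] gap 0.001 ff 63.7
```

```bash

python3 -m pendant '[[0,0,0,0,-0.1,0.05,0],[0,0,0,0.1,0,0,0],[0,0,0,0,0,0,0]]' | grep -v ori
python3 -m pendant '[[0,0,0,0,0.05,0,0.4],[0,0,0,0,0,0,0.4],[0,0,0,0,0,0,0.4],[0,0,0,0,0,-0.5,0.4],[0,0,0,0,0,-1,0.4],[0,0,0,0,0,-1,0.4],[0,0,0,0,0,-1,0.4],[0,0,0,0,0,-1,0.4]]' | grep -v ori
python3 -m pendant '[[0,0,-0.3,-0.3,1,0,0.45],[0,0,-0.33,-0.3,1,0,0.45],[0,0,0,-0.4,1,0,0.45],[0,0,0,-0.4,1,0,0.45],[0,0,0,-0.4,1,0,0.45],[0,0,0,-0.4,1,0,0.45],[0,0,0,-0.4,1,0,0.45],[0,0,0,-0.4,1,0,0.45]]' | grep -v ori
python3 -m pendant '[[0,0,0,-0.4,1,0,0.45],[0,0,0,-0.4,1,0,0.45],[0,0,0,-0.4,1,0,0.45],[0,0,0,-0.4,1,0,0.45],[0,0,0,-0.4,1,0,0.45],[0,0,0,-0.4,1,0,0.45],[0,0,0,-0.4,1,0,0.45],[0,0,0,0,0,0,0.45]]' | grep -v ori
python3 -c "
from h import *
go([.513,-.2015,.14],-81.7)"
```

```text
clock: 28.1
tcp_pos: [0.6048, 0.1749, 0.0418]
ft_force: [-4.9, -26.6, 14.3]
finger_gap: 0.0013
finger_force: 66.7
clock: 28.9
tcp_pos: [0.6053, 0.1768, 0.1329]
ft_force: [0.5, -0.4, -0.2]
finger_gap: 0.0343
finger_force: 0.0
clock: 29.7
tcp_pos: [0.5667, 0.0093, 0.1321]
ft_force: [-0.8, -0.7, -0.3]
finger_gap: 0.0385
finger_force: 0.0
clock: 30.5
tcp_pos: [0.5314, -0.1386, 0.132]
ft_force: [-0.3, 0.7, -0.7]
finger_gap: 0.0384
finger_force: 0.0
t 30.5 tcp [ 0.5314 -0.1386  0.132 ] psi -81.77 turnz -0.01 shift [-1.36  2.98 -0.4 ] tilt [ 0.001 -0.001] F [-0.3  0.7 -0.7] gap 0.0384 ff 0.0
```

```bash

python3 -m pendant '[[0,0,0,-0.4,1,0,0.45],[0,0,0,-0.5,1,0,0.45],[0,0,0,-0.46,1,0,0.45],[0,0,0,0,0,0,0.45]]' | grep -v ori
python3 - <<'E'
from h import *
import pickle
s,c=snap("wrist","w9.png",scale=1.4); pickle.dump((s,c),open("w9.pkl","wb")); go([.513,-.2015,.0228],-81.7)
E
```

```text
clock: 30.9
tcp_pos: [0.5132, -0.2015, 0.1319]
ft_force: [-0.4, -0.2, -0.1]
finger_gap: 0.0385
finger_force: 0.0
t 30.9 tcp [ 0.5134 -0.2005  0.1318] psi -81.76 turnz -0.01 shift [-0.03  0.05  5.45] tilt [ 0.001 -0.   ] F [1.  0.7 0.5] gap 0.0384 ff 0.0
```

View pics/w9.png

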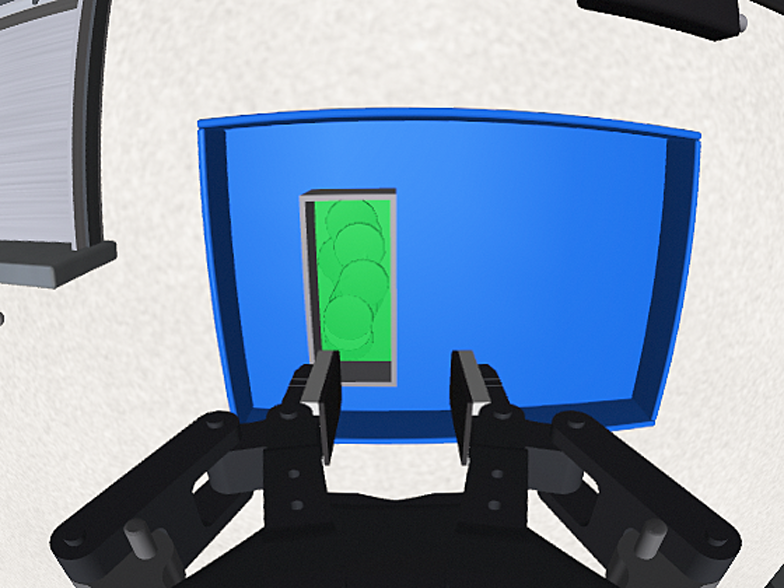

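The last box is where I expected it, with its right wall at u≈394 centred between the pads.

```bash

python3 -m pendant '[[0,0,0,0,0,1,0.45],[0,0,0,0,0,1,0.45],[0,0,0,0,0,1,0.45],[0,0,0,0,0,1,0.45],[0,0,0,0,0,1,0.45],[0,0,0,0,0,0.43,0.45],[0,0,0,0,0,0,0.45]]' | grep -v ori
python3 -m pendant '[[0,0,0,0,0,0,0],[0,0,0,0,0,0,0],[0,0,0,0,0,0,0],[0,0,0,0,0,0,0],[0,0,0,0,0,0,0],[0,0,0,0,0,0,0]]' 70 | grep -v ori
python3 -m pendant '[[0,0,0,0,0,-0.5,0],[0,0,0,0,0,-0.5,0],[0,0,0,0,0,-1,0],[0,0,0,0,0,-1,0],[0,0,0,0,0,0,0]]'|grep -v ori
python3 -c "
from h import *
go([.595,.09,.087],-86)"
```

```text
clock: 31.65
tcp_pos: [0.5129, -0.199, 0.022]
ft_force: [-0.4, -0.4, 0.1]
finger_gap: 0.0383
finger_force: 0.0
clock: 32.25
tcp_pos: [0.5139, -0.2002, 0.0238]
ft_force: [-0.6, 2.2, 7.3]
finger_gap: 0.0013
finger_force: 65.6
clock: 32.75
tcp_pos: [0.5148, -0.2008, 0.0858]
ft_force: [-1.2, -0.4, -2.1]
finger_gap: 0.0014
finger_force: 64.7
t 32.8 tcp [ 0.5148 -0.2008  0.0858] psi -81.69 turnz 0.63 shift [  5.01 -14.22  -0.06] tilt [ 0.004 -0.002] F [-1.2 -0.4 -2.1] gap 0.0014 ff 64.7
```

```bash

python3 -m pendant '[[0,0,0.3,0.9,0,0,0],[0,0,0.33,0.9,-0.5,0,0],[0,0,0,0.8,-1,0,0],[0,0,0,0.8,-1,0,0],[0,0,0,0.8,-1,0,0],[0,0,0,0.6,-1,0,0],[0,0,0,0.2,-1,0,0],[0,0,0,0,-1,0,0]]' | grep -v ori
python3 -m pendant '[[0,0,0,0,-1,0,0],[0,0,0,0,-1,0,0],[0,0,0,0,-1,0,0],[0,0,0,0,-1,0,0],[0,0,0,0,-1,0,0],[0,0,0,0,-1,0,0],[0,0,0,0,-1,0,0],[0,0,0,0,0,0,0]]' | grep -v ori
python3 - <<'E'
from h import *
import pickle
go([.6044,.125,.087],-86)
s,c=snap("wrist","w10.png",scale=1.4); pickle.dump((s,c),open("w10.pkl","wb"))
E
```

```text
clock: 33.55
tcp_pos: [0.6038, -0.0605, 0.0824]
ft_force: [0.6, 0.5, -1.4]
finger_gap: 0.0013
finger_force: 64.7
clock: 34.35
tcp_pos: [0.5932, 0.0803, 0.0825]
ft_force: [-0.1, 0.8, -1.2]
finger_gap: 0.0012
finger_force: 64.7
t 34.4 tcp [0.5932 0.0803 0.0825] psi -85.91 turnz 0.01 shift [ 0.72 -2.19 -0.22] tilt [-0.  0.] F [-0.1  0.8 -1.2] gap 0.0012 ff 64.7
```

View pics/w10.png

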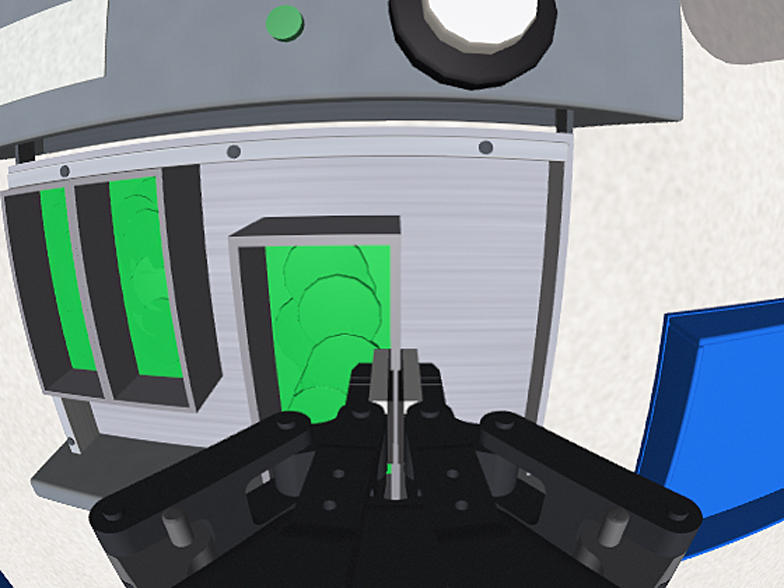

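```bash
python3 - <<'E'
from h import *
import pickle
s,c=pickle.load(open("w10.pkl","rb"))
for n,u,v,z in [("2TR",161,169,.06),("2BR",196,412,.06),("stopM",400,157,.047),("heldTL",230,239,.1025),("heldTR",400,237,.1025)]: print(n,pt(c,u/1.4,v/1.4,z,s))
E
```

```text
2TR [0.659  0.1774 0.06  ]
2BR [0.5496 0.1694 0.06  ]
stopM [0.6658 0.083  0.047 ]
heldTL [0.6412 0.1311 0.1025]
heldTR [0.6446 0.0821 0.1025]
```

```bash

python3 -m pendant '[[0,0,0.01,0.4,-1,0,0],[0,0,0,0.4,-1,0,0],[0,0,0,0,0,0.7,0],[0,0,0,0,0,0.7,0],[0,0,0,0,0,0.4,0],[0,0,0,0,0,0.2,0],[0,0,0,0,0,0.05,0],[0,0,0,0,0,0,0]]' | grep -v ori
python3 -m pendant '[[0,0,0,0.1,0,0,0],[0,0,0,0.1,0,0,0],[0,0,0,0.1,0,0,0],[0,0,0,0,0,0,0]]' | grep -v ori
python3 -m pendant '[[0,0,0,0,-0.1,0,0],[0,0,0,0,-0.1,0,0],[0,0,0,0,-0.1,0,0],[0,0,0,0,0,0,0]]' | grep -v ori
python3 -c "
from h import *
go([.6083,.125,.0408],-86)"
```

```text
clock: 35.2
tcp_pos: [0.6069, 0.119, 0.0417]
ft_force: [-0.8, 0.4, -2.0]
finger_gap: 0.0015
finger_force: 64.9
clock: 35.6
tcp_pos: [0.612, 0.1196, 0.0417]
ft_force: [-4.2, -0.7, 0.3]
finger_gap: 0.0015
finger_force: 65.2
clock: 36.0
tcp_pos: [0.6116, 0.1251, 0.0416]
ft_force: [-3.8, -7.8, -2.0]
finger_gap: 0.0013
finger_force: 65.0
t 36.0 tcp [0.6116 0.1251 0.0416] psi -86.05 turnz -0.01 shift [-0.17 -0.    0.04] tilt [-0.002 -0.001] F [-3.8 -7.8 -2. ] gap 0.0013 ff 65.0
```

```bash

python3 -m pendant '[[0,0,0,0,-0.1,0.05,0],[0,0,0,0.1,0,0,0],[0,0,0,0,0,0,0]]' | grep -v ori
python3 -m pendant '[[0,0,0,0,0.05,0,0.4],[0,0,0,0,0,0,0.4],[0,0,0,0,0,0,0.4],[0,0,0,0,0,-0.5,0.4],[0,0,0,0,0,-1,0.4],[0,0,0,0,0,-1,0.4],[0,0,0,0,0,-1,0.4],[0,0,0,0,0,-1,0.4]]' | grep -v ori
python3 -m pendant '[[0,0,0,-1,-0.5,-0.5,0],[0,0,0,-1,-1,-0.5,0],[0,0,0,-1,-1,-0.5,0],[0,0,0,-0.5,-0.5,0,0],[0,0,0,0,0,0,0]]' | grep -v ori
python3 - <<'E'
from h import *
import pickle
go([.6083,.125,.0408],-86)
s,c=snap("wrist","w11.png",crop=(80,60,460,340),scale=2.1); pickle.dump((s,c),open("w11.pkl","wb"))
E
```

```text
clock: 36.3
tcp_pos: [0.6139, 0.1254, 0.0411]
ft_force: [-3.5, -26.6, 9.0]
finger_gap: 0.0012
finger_force: 67.0
clock: 37.1
tcp_pos: [0.6144, 0.1271, 0.1323]
ft_force: [-0.2, 0.3, -0.4]
finger_gap: 0.0345
finger_force: 0.0
clock: 37.6
tcp_pos: [0.5394, 0.1831, 0.1614]
ft_force: [0.2, -0.0, -1.0]
finger_gap: -0.0
finger_force: 0.0
t 37.6 tcp [0.5394 0.1831 0.1614] psi -85.97 turnz 0.0 shift [3.23 3.14 6.03] tilt [0. 0.] F [ 0.2 -0.  -1. ] gap -0.0 ff 0.0
```

View pics/w11.png

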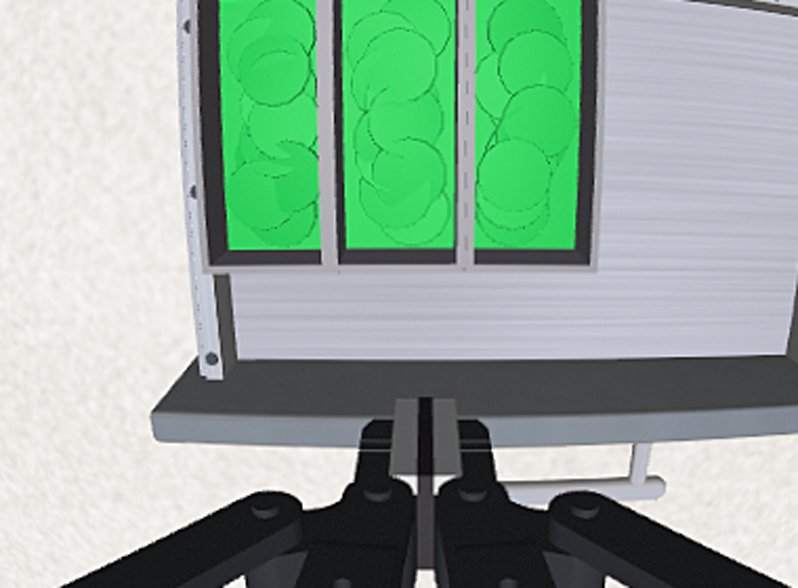

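The three boxes stand in a closed row, with rim pairs at u≈320–337 and 457–474 and near ends at v≈272, 270 and 268. I'll check squareness numerically.

```bash
python3 - <<'E'
from h import *
import pickle
s,c=pickle.load(open("w11.pkl","rb"))
a=np.radians(4.0);e=np.array([np.cos(a),np.sin(a)]);n=np.array([-e[1],e[0]])
for k,u,v,z in [("b1L",204,272,.06),("b1R",328,271,.06),("b2R",464,270,.06),("b3R",597,270,.06),("panL",230,358,.022),("panR",785,355,.022),("handleR",660,488,.056),("panTopInM",470,413,.08)]:
    p=pt(c,80+u/2.1,60+v/2.1,z,s); print(k,p,(p[:2]@e).round(4),(p[:2]@n).round(4))
# corner dots of rear: strip as text, look at rear gaps by brightness along columns through box walls
im=c["pixels"].astype(int)
for u in (200,265,330): print(u,[tuple(im[v,u]) for v in range(22,52,2)])
E
```

```text
b1L [0.5458 0.268  0.06  ] 0.5632 0.2293
b1R [0.5493 0.2194 0.06  ] 0.5633 0.1805
b2R [0.5532 0.1689 0.06  ] 0.5636 0.1299
b3R [0.557  0.1183 0.06  ] 0.5639 0.0792
panL [0.4951 0.269  0.022 ] 0.5127 0.2338
panR [0.5135 0.0024 0.022 ] 0.5124 -0.0334
handleR [0.459 0.071 0.056] 0.4628 0.0388
panTopInM [0.5045 0.1634 0.08  ] 0.5147 0.1278
200 [(np.int64(83), np.int64(88), np.int64(95)), (np.int64(82), np.int64(88), np.int64(95)), (np.int64(84), np.int64(87), np.int64(93)), (np.int64(85), np.int64(88), np.int64(96)), (np.int64(84), np.int64(87), np.int64(96)), (np.int64(81), np.int64(86), np.int64(92)), (np.int64(83), np.int64(88), np.int64(94)), (np.int64(80), np.int64(85), np.int64(92)), (np.int64(64), np.int64(69), np.int64(74)), (np.int64(191), np.int64(192), np.int64(206)), (np.int64(194), np.int64(198), np.int64(207)), (np.int64(194), np.int64(198), np.int64(211)), (np.int64(193), np.int64(198), np.int64(209)), (np.int64(193), np.int64(198), np.int64(209)), (np.int64(173), np.int64(170), np.int64(178))]
265 [(np.int64(85), np.int64(89), np.int64(97)), (np.int64(84), np.int64(89), n
[... 598 characters left out ...]
64(55))]
330 [(np.int64(90), np.int64(93), np.int64(101)), (np.int64(86), np.int64(90), np.int64(97)), (np.int64(87), np.int64(91), np.int64(100)), (np.int64(88), np.int64(93), np.int64(100)), (np.int64(87), np.int64(89), np.int64(99)), (np.int64(86), np.int64(90), np.int64(99)), (np.int64(85), np.int64(89), np.int64(98)), (np.int64(128), np.int64(132), np.int64(140)), (np.int64(190), np.int64(193), np.int64(204)), (np.int64(165), np.int64(168), np.int64(175)), (np.int64(194), np.int64(199), np.int64(209)), (np.int64(195), np.int64(200), np.int64(212)), (np.int64(190), np.int64(195), np.int64(205)), (np.int64(174), np.int64(171), np.int64(179)), (np.int64(142), np.int64(140), np.int64(146))]
```

The near ends line up within 0.7 mm and the row is square to the stops. Next is the handle.

```bash

python3 -m pendant '[[0,0,-1,0,0,0,0.3],[0,0,-1,0,0,0,0.3],[0,0,-1,0,0,0,0.3],[0,0,-1,0,0,0,0.3],[0,0,-1,0,0,0,0.3],[0,0,-1,0,0,0,0.3],[0,0,-1,0,0,0,0.3],[0,0,-1,0,0,0,0.3]]' | grep -v ori
python3 -m pendant '[[0,0,-1,0,0,0,0.3],[0,0,-1,0,0,0,0.3],[0,0,-1,0,0,0,0.3],[0,0,-1,0,0,0,0.3],[0,0,-1,0,0,0,0.3],[0,0,-0.1,0,0,0,0.3],[0,0,0,0,0,0,0.3]]' | grep -v ori
python3 - <<'E'
from h import *
go([.4547,.133,.042],4)
s,c=cam("wrist"); import pickle; pickle.dump((s,c),open("w12.pkl","wb"))
E
```

```text
clock: 38.45
tcp_pos: [0.5413, 0.1812, 0.1603]
ft_force: [-0.2, 0.0, -0.1]
finger_gap: 0.0255
finger_force: 0.0
clock: 39.15
tcp_pos: [0.5409, 0.1815, 0.1604]
ft_force: [-0.8, -0.6, -0.3]
finger_gap: 0.0257
finger_force: 0.0
t 39.1 tcp [0.5409 0.1815 0.1604] psi 3.8 turnz -0.03 shift [-2.12 -4.47  5.92] tilt [-0. -0.] F [-0.8 -0.6 -0.3] gap 0.0257 ff 0.0
```

```bash

python3 -m pendant '[[0,0,-0.03,-0.4,-0.9,0,0.3],[0,0,0,-0.4,-0.9,0,0.3],[0,0,0,-0.4,-0.9,0,0.3],[0,0,0,-0.4,-0.9,0,0.3],[0,0,0,-0.5,-0.87,0,0.3],[0,0,0,0,0,0,0.3]]' | grep -v ori
python3 -m pendant '[[0,0,0,0,0,1,0.3],[0,0,0,0,0,1,0.3],[0,0,0,0,0,1,0.3],[0,0,0,0,0,0.5,0.3],[0,0,0,0,0,0.5,0.3],[0,0,0,0,0,0.5,0.3],[0,0,0,0,0,0.5,0.3],[0,0,0,0,0,0.9,0.3]]' | grep -v ori
python3 -m pendant '[[0,0,0,0,0,0,0.16],[0,0,0,0,0,0,0.16],[0,0,0,0,0,0,0.16]]'
python3 -c "
from h import *
go([.6245,.145,.042],4)"
```

```text
clock: 39.8
tcp_pos: [0.4522, 0.1325, 0.1606]
ft_force: [0.1, 0.1, -0.0]
finger_gap: 0.0253
finger_force: 0.0
clock: 40.6
tcp_pos: [0.4552, 0.1338, 0.0428]
ft_force: [0.1, -0.2, -0.2]
finger_gap: 0.0254
finger_force: 0.0
clock: 40.9
tcp_pos: [0.4545, 0.1336, 0.0432]
orientation: [[-0.073, 0.997, 0.0], [0.997, 0.073, 0.0], [0.0, 0.0, -1.0]]
ft_force: [0.3, -0.7, 0.1]
finger_gap: 0.0138
finger_force: 0.0
t 40.9 tcp [0.4545 0.1336 0.0432] psi 4.19 turnz 0.03 shift [-0.03  8.52  0.06] tilt [0. 0.] F [ 0.3 -0.7  0.1] gap 0.0138 ff 0.0
```

```bash

python3 -m pendant '[[0,0,0,0,0.1,0,0.16],[0,0,0,0,0.1,0,0.16],[0,0,0,0,0.2,0,0.16],[0,0,0,0,0.3,0,0.16],[0,0,0,0,0.3,0,0.16],[0,0,0,0,0.3,0,0.16],[0,0,0,0,0.3,0,0.16],[0,0,0,0,0.3,0,0.16]]' | grep -v ori
python3 -m pendant '[[0,0,0,0,0.3,0,0.16],[0,0,0,0,0.3,0,0.16],[0,0,0,0,0.3,0,0.16],[0,0,0,0,0.3,0,0.16],[0,0,0,0,0.3,0,0.16],[0,0,0,0,0.3,0,0.16],[0,0,0,0,0.3,0,0.16],[0,0,0,0,0.3,0,0.16]]' | grep -v ori
python3 -m pendant '[[0,0,0,0,0.3,0,0.16],[0,0,0,0,0.3,0,0.16],[0,0,0,0,0.3,0,0.16],[0,0,0,0,0.3,0,0.16],[0,0,0,0,0.3,0,0.16],[0,0,0,0,0.3,0,0.16],[0,0,0,0,0.3,0,0.16],[0,0,0,0,0.3,0,0.16]]'
python3 -c "
from h import *
go([.6245,.145,.042],4)"
```

```text
clock: 41.7
tcp_pos: [0.4907, 0.136, 0.0428]
ft_force: [-9.0, -0.5, 5.0]
finger_gap: 0.0133
finger_force: 4.3
clock: 42.5
tcp_pos: [0.5386, 0.1395, 0.0428]
ft_force: [-9.4, -1.9, 5.8]
finger_gap: 0.0136
finger_force: 4.3
clock: 43.3
tcp_pos: [0.5865, 0.143, 0.0428]
orientation: [[-0.073, 0.997, -0.003], [0.997, 0.073, -0.001], [-0.0, -0.003, -1.0]]
ft_force: [-8.0, -2.3, 5.4]
finger_gap: 0.0138
finger_force: 4.3
t 43.3 tcp [0.5865 0.143  0.0428] psi 4.2 turnz 0.03 shift [-0.03  1.9   0.04] tilt [-0.003 -0.001] F [-8.  -2.3  5.4] gap 0.0138 ff 4.3
```

```bash

python3 -m pendant '[[0,0,0,0,0.3,0,0.16],[0,0,0,0,0.3,0,0.16],[0,0,0,0,0.3,0,0.16],[0,0,0,0,0.3,0,0.16],[0,0,0,0,0.2,0,0.16],[0,0,0,0,0.2,0,0.16],[0,0,0,0,0.2,0,0.16]]' | grep -v ori
python3 -m pendant '[[0,0,0,0,0.15,0,0.16],[0,0,0,0,0.15,0,0.16],[0,0,0,0,0,0,0.16]]' | grep -v ori
python3 -m pendant '[[0,0,0,0,0.1,0,0.16],[0,0,0,0,0.1,0,0.16],[0,0,0,0,0,0,0.16]]' | grep -v ori
python3 -c "
from h import *
go([.6245,.145,.042],4)"
```

```text
clock: 44.0
tcp_pos: [0.6224, 0.1456, 0.0428]
ft_force: [-7.5, -2.5, 5.3]
finger_gap: 0.0134
finger_force: 4.2
clock: 44.3
tcp_pos: [0.629, 0.1461, 0.0428]
ft_force: [-4.0, -1.8, 1.9]
finger_gap: 0.0143
finger_force: 2.1
clock: 44.6
tcp_pos: [0.6315, 0.1463, 0.0426]
ft_force: [-12.1, -3.2, 7.0]
finger_gap: 0.0135
finger_force: 6.1
t 44.6 tcp [0.6315 0.1463 0.0426] psi 4.2 turnz 0.03 shift [-0.04 -0.35  0.03] tilt [-0.005 -0.001] F [-12.1  -3.2   7. ] gap 0.0135 ff 6.1
```

```bash

python3 -m pendant '[[0,0,0,0,0.1,0,0.16],[0,0,0,0,0.1,0,0.16],[0,0,0,0,0,0,0.16]]' | grep -v ori
python3 -m pendant '[[0,0,0,0,-0.15,0,0.16],[0,0,0,0,-0.15,0,0.2],[0,0,0,0,0,0,0.25],[0,0,0,0,0,-1,0.25],[0,0,0,0,0,-1,0.25],[0,0,0,0,0,-1,0.25],[0,0,0,0,0,-1,0],[0,0,0,0,0,-0.5,0]]' | grep -v ori
python3 - <<'E'
from h import *
import pickle
s,c=cam("wrist"); pickle.dump((s,c),open("w13.pkl","wb")); go([.7133,.0639,.135],4)
# white button: bright round blob near the expected place
im=c["pixels"]; g=im.min(2)
m=(g>190).astype(np.uint8)
n,l,st,ce=cv2.connectedComponentsWithStats(m)
for i in range(1,n):
    if 150<st[i,4]<6000: print(st[i],ce[i].round(1),pt(c,*ce[i],.112,s))
E
```

```text
clock: 44.9
tcp_pos: [0.6317, 0.1462, 0.0421]
ft_force: [-29.5, -2.5, 19.8]
finger_gap: 0.0135
finger_force: 15.0
clock: 45.7
tcp_pos: [0.6331, 0.1468, 0.1347]
ft_force: [1.3, -0.3, 0.5]
finger_gap: -0.0
finger_force: 0.0
t 45.8 tcp [0.6334 0.1469 0.1355] psi 4.19 turnz 0.03 shift [-4.42  3.69  0.03] tilt [0.004 0.001] F [0.5 0.1 1.8] gap -0.0004 ff 0.0
[491   0  69  25 838] [536.8   7.7] [0.785  0.3144 0.112 ]
[ 285  148   36  121 3540] [302.3 201. ] [0.6419 0.1731 0.112 ]
[276 332  13  25 236] [282. 345.] [0.6384 0.0723 0.112 ]
[475 367  51  53 974] [498.6 393.9] [ 0.8597 -0.0101  0.112 ]
```

```bash

python3 -m pendant '[[0,0,0,0,0,-1,0],[0,0,0,-0.4,0.8,-0.5,0],[0,0,0,-0.4,0.8,0,0],[0,0,0,-0.4,0.8,0,0],[0,0,0,-0.4,0.8,0,0],[0,0,0,-0.3,0.6,0,0],[0,0,0,0,0,0,0]]' | grep -v ori
python3 - <<'E'
from h import *
import pickle
s,c=cam("wrist"); pickle.dump((s,c),open("w14.pkl","wb")); go([.7133,.0639,.135],4)
im=c["pixels"]; g=im.min(2)
for th in (170,200,225):
  m=(g>th).astype(np.uint8)
  n,l,st,ce=cv2.connectedComponentsWithStats(m)
  for i in range(1,n):
    if 300<st[i,4]<9000: print(th,st[i],ce[i].round(1),pt(c,*ce[i],.108,s))
E
```

```text
clock: 46.45
tcp_pos: [0.7115, 0.1134, 0.1616]
ft_force: [0.3, -0.6, -0.1]
finger_gap: 0.0
finger_force: 0.0
t 46.5 tcp [0.7104 0.1139 0.1616] psi 4.15 turnz 0.02 shift [-2.5  -0.03  1.33] tilt [-0.001 -0.   ] F [-0.7  0.8  0.5] gap -0.0002 ff 0.0
170 [ 258    0   49  124 6076] [282.   61.5] [0.7039 0.2161 0.108 ]
170 [ 187   94   36  117 3555] [204.8 151.6] [0.6599 0.1583 0.108 ]
170 [454 329  47  25 551] [480.4 339.9] [0.9045 0.0089 0.108 ]
200 [ 258    0   49  124 5962] [281.9  61.5] [0.7038 0.2161 0.108 ]
200 [ 440    1   48  308 4826] [470.  152.4] [0.8364 0.1741 0.108 ]
200 [ 188   94   35  117 3450] [204.8 152. ] [0.6599 0.1581 0.108 ]
200 [454 329  47  25 528] [480.5 339.9] [0.9047 0.0088 0.108 ]
225 [ 360    0   33  298 4106] [380.  145.1] [0.7687 0.1708 0.108 ]
225 [ 442    1   45  307 3142] [472.3 152.2] [0.8383 0.1745 0.108 ]
```

```bash
python3 - <<'E'
from h import *
import pickle
def blob(im,u,v,w,th):
    g=im.min(2)[v-w:v+w,u-w:u+w]; n,l,st,ce=cv2.connectedComponentsWithStats((g>th).astype(np.uint8))
    i=max(range(1,n),key=lambda i:st[i,4]); return ce[i]+[u-w,v-w],st[i]
c=pickle.load(open("top.pkl","rb")); s1,c1=pickle.load(open("w1.pkl","rb")); cs=pickle.load(open("scene.pkl","rb"))
bt,a=blob(c["pixels"],293,180,8,130); bw,b=blob(c1["pixels"],458,291,20,200); bs,d=blob(cs["pixels"],262,244,10,150)
print(bt,a,bw,b,bs,d)
for z in (.104,.108,.112,.116): print(z,pt(c,*bt,z),pt(c1,*bw,z,s1),pt(cs,*bs,z))
E
```

```text
[293.10344828 179.48275862] [ 5  5  7  6 29] [460.57076566 292.82366589] [ 11  10  24  24 431] [260.83673469 243.        ] [ 5  6  9  7 49]
0.104 [0.7116 0.0663 0.104 ] [0.7227 0.0562 0.104 ] [0.6996 0.0672 0.104 ]
0.108 [0.711  0.0664 0.108 ] [0.7196 0.0588 0.108 ] [0.7023 0.0672 0.108 ]
0.112 [0.7105 0.0664 0.112 ] [0.7165 0.0613 0.112 ] [0.7049 0.0671 0.112 ]
0.116 [0.71   0.0665 0.116 ] [0.7135 0.0639 0.116 ] [0.7076 0.0671 0.116 ]
```

```bash

python3 -m pendant '[[0,0,0,-0.8,-0.06,0,0],[0,0,0,-0.8,-0.06,0,0],[0,0,0,-0.8,-0.05,0,0],[0,0,0,0,0,0.8,0],[0,0,0,0,0,0.8,0],[0,0,0,0,0,0.2,0],[0,0,0,0,0,0,0]]' | grep -v ori
python3 -c "
from h import *
go([.7105,.066,.11],4)"
python3 -m pendant '[[0,0,0,0,0,0.1,0],[0,0,0,0,0,0.1,0],[0,0,0,0,0,0,0]]' | grep -v ori
python3 -m pendant '[[0,0,0,0,0,0.1,0],[0,0,0,0,0,0.1,0],[0,0,0,0,0,0,0]]' | grep -v ori
```

```text
clock: 47.2
tcp_pos: [0.7096, 0.0665, 0.1251]
ft_force: [0.1, 0.2, -0.4]
finger_gap: -0.0
finger_force: 0.0
t 47.2 tcp [0.7096 0.0665 0.1251] psi 4.21 turnz 0.03 shift [-0.03  0.05  0.75] tilt [-0.002 -0.   ] F [ 0.1  0.2 -0.4] gap -0.0 ff 0.0
clock: 47.5
tcp_pos: [0.7105, 0.0664, 0.1228]
ft_force: [0.5, 1.0, 1.0]
finger_gap: -0.0002
finger_force: 0.0
clock: 47.8
tcp_pos: [0.7108, 0.0663, 0.1188]
ft_force: [-0.1, 2.6, 3.7]
finger_gap: 0.0003
finger_force: 1.6
```

```bash

python3 -m pendant '[[0,0,0,0,0,0.1,0],[0,0,0,0,0,0.1,0],[0,0,0,0,0,0,0]]' | grep -v ori
python3 -m pendant '[[0,0,0,0,0,0.1,0],[0,0,0,0,0,0.1,0],[0,0,0,0,0,0,0]]' | grep -v ori
```

```text
clock: 48.1
tcp_pos: [0.7109, 0.0662, 0.1159]
ft_force: [-3.0, 1.5, 15.2]
finger_gap: -0.0001
finger_force: 7.7
clock: 48.4
tcp_pos: [0.7112, 0.0662, 0.1151]
ft_force: [-17.5, 0.1, 54.9]
finger_gap: 0.0003
finger_force: 27.3
```

```bash

python3 -m pendant '[[0,0,0,0,0,-0.5,0],[0,0,0,0,0,-0.5,0],[0,0,0,0,0,-1,0],[0,0,0,0,0,-1,0],[0,0,0,0,0,-1,0],[0,0,0,0,0,-1,0],[0,0,0,0,0,0,0],[0,0,0,0,0,0,0]]' | grep -v ori
python3 - <<'E'
from h import *
go([.7105,.066,.2],4)
print(r.job_done())
E
```

```text
clock: 49.2
tcp_pos: [0.7104, 0.066, 0.2105]
ft_force: [0.3, -0.2, -0.4]
finger_gap: 0.0001
finger_force: 0.0
t 49.2 tcp [0.7104 0.066  0.2105] psi 4.19 turnz 0.03 shift [0.   0.01 0.52] tilt [-0. -0.] F [ 0.3 -0.2 -0.4] gap 0.0001 ff 0.0
the job is handed in; nothing more can be done
None
```

The job is handed in at 49 s: all three token boxes are in the drawer the right way up, in one row against the stops, the drawer was pushed to its hard stop, and the start button was pressed fully down and released. The row was last checked before the drawer was shut, and no verdict came back on hand-in.

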